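Reject a worn starter pinion through the flap of the reject box

TASK

Take the starter pinion painted red off the bench and push it with the gripper down through the sprung flap on top of the red reject box, so that it lies inside the box and the flap has closed again behind it. Leave the good pinion, painted green, standing where it is.

Things in the scene. Friction and masses are not known exactly. Their poses are not given: they have to be found in the camera images.
- reject_pinion: Rejected starter pinion, bright steel, standing upright, 60 mm tall, 0.28 kg. Foot: toothed gear 42 mm in diameter, 20 mm high; above it a round shaft 24 mm in diameter, 40 mm long, the place to grip. The shaft's top 14 mm and a ring on the gear's upper face are painted red. Origin: centre of the underside, z up along the shaft; yaw of no account.
- good_pinion: The good pinion: same shape and size, but painted green instead of red. Origin: centre of its underside. To be left standing where it is.
- mouth (a point): Centre of the 86 (x) by 150 (y) mm mouth in the top of the red steel reject box, level with its top; z up. Box: fixed, 180 (x) by 220 (y) by 170 mm high, inside wider than the mouth, floor 166 mm below this point. A steel flap with a yellow strip on its free edge fills the mouth, hinged on the +x edge (6 mm high barrel there); it swings down inside, reaching 85 mm below the top.
- flap (a joint): Flap angle in rad: 0 shut (level), 1.45 fully open, hanging inside. A spring shuts it (0.20 Nm shut, 0.32 Nm open; 4 N at its middle starts it; the pinion's weight there does not). A pinion lowered upright through the middle swings it aside; let go with its foot some 75 mm below the top, it drops, and the flap drags lightly on the fingers and shuts once they are out.
Mind the look-alikes: they are no part of the job. Leave any orange or yellow look-alike of the reject_pinion alone.

How it is judged:
By the outcome, as a careful person would: the job done as asked, in the order asked, and still so for the second after the job is handed in, with the robot touching nothing.
It also fails if it takes over 48 s, if anything falls off the work surface, if the arm or the gripper's body presses on something with over 40 N, if the wrist force passes 120 N, or if a joint passes its speed limit or range.

ROBOT

A 6-joint arm with a two-finger parallel gripper is mounted at the origin on the work surface. World frame = base frame: x ahead of the robot, y to its left, z up, the work surface at z = 0. Lengths are in m, angles in rad, forces in N, time in s.
With the tool pointing down it reaches from about 0.275 to 0.75 m from the base axis. Payload 10.2 kg.
Tool frame: the origin (TCP) lies on the front face of the gripper's body, between the roots of the fingers; the fingertips stand 64 mm ahead of it and the grasp point (between the pads) lies 45 mm ahead of it; y points along the fingers, x is the direction in which the jaws open and shut, and the axes are right-handed (so a half turn about y gives the same grasp; the last joint's range is limited). The gripper opens to 88 mm and grips with 3 to 60 N. Pads are 18 mm wide; open, the fingers measure 123 mm over their backs; the gripper's body (75 mm by 187 mm) begins 45 mm behind the grasp point.
Start: joints at [0.899, 0.313, 1.498, -0, 1.331, -0.223], TCP at [0.228, 0.473, 0.303] pointing down, gripper open.
Joint ranges: [-2.94, 2.94], [-0.97, 2.17], [0.19, 2.56], [-1.23, 4.37], [0.02, 3.11], [-2.88, 2.88]. Speed limits (rad/s): [2.39, 2.39, 3.01, 3.14, 3.14, 3.14].

INTERFACE

Orientations are given as a rotation vector (axis times angle).
In Python, from bench import ctrl, viewer gives the robot as it stands. The module is installed in compiled form; this text tells all that it offers.
- The arm moves only by the tool play_rows, never from a script. Its argument "series" is one flat list of numbers, 7 for each row, row after row: the shift along the tool's x, y, z in mm, then the turn, a rotation vector about the tool's x, y, z in degrees, then the finger opening in mm, from 0 to 88.1. A call has 1 to 8 rows; each row is the pose to reach, as a shift and turn from the pose commanded when the call began, along the tool's axes at that moment; what a row does not reach only later rows make up. A row lasts 1/12 s, in which the tool goes at most 41.7 mm and 7.16 degrees, less where a joint would pass 70% of its speed; a pose out of reach is approached as far as the arm can. A call with a gripper value outside its range is refused whole. The fingers move at their own pace and stop on an object; the grip force is fixed at half the most. Time passes only in rows, so rows that repeat a pose let the fingers close. It gives the time, the measured TCP pose, the force and the opening at its end, in the units of the state.
- ctrl.read_state(): the state, without advancing time (a new reading comes with each control period).
- viewer.snapshot(name): name is "side" or "top" or "wrist"; returns the picture (384x512x3 uint8, red, green, blue); there is no depth.
- viewer.camera_model(name): a dict with "fovy" (degrees; the focal length in pixels is half the picture's height over the tangent of half this angle, whatever the lens; pixels are square), "cx", "cy" (the principal point, pixels), "k1" (the pictures are not rectified: a ray, as slopes to the right and down, at radius r is drawn at 1 + k1 r^2 times it, then the intrinsics apply), "camera_from_world" (4x4, takes a point from world to camera coordinates); the wrist camera has in their place "hand_eye" (4x4, takes a point from camera to tool coordinates, whose origin is the TCP and whose axes are the tool frame's). Camera axes: x right, y down, z forward; pixel columns grow to the right and rows downward; lengths in m; the calibration is good to about 2 mm. A picture is of the moment at which its call begins: read the wrist's pose just before it. camera_model takes no time and is no camera call.
- ctrl.hand_in(): hands the job in, once; it reports no verdict.
The state is a dict: "clock": time; "joint_positions": joint angles; "qd": joint speeds; "joint_efforts": joint torques, N m; "position": TCP position; "orientation": TCP orientation; "wrist_force": force on the tool from outside, world axes, zero at the start; "torque": the same for the moment, N m; "opening": finger opening in m.
Only numpy, scipy, OpenCV 4.12 (cv2) and the standard library are available. Lean on these libraries where they do the work, as an engineer would, in place of code of your own. Each camera call takes 0.05 s, during which the arm holds its last target. There are 200 camera calls.

## Working session

There is one attempt and no reset: what is moved stays moved. The work goes in short steps, Python scripts to look and compute and a tool call to move; the robot and the scene stay as the last step left them, time stands still between calls to the robot, and variables do not carry over. Pictures are saved under pics/ and viewed, about 8 in all and at most 12, crops included, and the job is handed in when it is done.

Besides the shell and the picture viewer there is one more tool, called after "Request:" by a JSON object that holds its "name" and its "arguments", one argument or row to a line. play_rows: Moves the arm, as the interface text tells. Its arguments: {"type":"object","properties":{"series":{"type":"array"}},"required":["series"]}

```bash
mkdir -p pics
python3 - <<'E'
from bench import ctrl, viewer
import cv2, numpy as np
s=ctrl.read_state(); print(s)
for n in("top","side"):
    im=viewer.snapshot(n); cv2.imwrite(f"pics/{n}0.png",im[...,::-1]); m=viewer.camera_model(n); print(n,m)
print(viewer.camera_model("wrist"))
a=cv2.imread("pics/top0.png");b=cv2.imread("pics/side0.png")
E
```

```text
{'clock': 0.0, 'joint_positions': array([ 8.98578831e-01,  3.13445587e-01,  1.49840699e+00,  1.24792315e-05,
        1.33098855e+00, -2.23408061e-01]), 'qd': array([-0.00143078,  0.00033487,  0.00050816,  0.00017338, -0.0002534 ,
        0.00032505]), 'joint_efforts': array([-1.67910830e-04, -4.02208221e+01, -2.52268696e+01,  6.94509270e-02,
        3.52445198e-02, -2.10952176e-04]), 'position': array([0.22770739, 0.47287544, 0.3021746 ]), 'orientation': array([-1.38912806, -0.87165742,  0.87359616]), 'wrist_force': array([0.39831937, 0.2644884 , 0.87504509]), 'torque': array([-0.01505934, -0.01547497,  0.03300966]), 'opening': 0.08806596720521506}
top {'fovy': 42.25176394548441, 'cx': 250.9131045088664, 'cy': 196.92208504164245, 'k1': 0.05188539037326631, 'camera_from_world': array([[-0.04078497, -0.99914984, -0.00601596, -0.01758161],
       [-0.97678306,  0.04113786, -0.210244  ,  0.56173828],
       [ 0.21031274, -0.00269851, -0.97763044,  1.05590258],
       [ 0.        ,  0.        ,  0.        ,  1.        ]])}
side {'fovy': 45.75956090341538, 'cx': 252.19589383455514, 'cy': 187.64462081235922, 'k1': -0.03707156919548286, 'camera_from_world': array([[-0.97559937, -0.21917934,  0.01289526,  0.54433011],
       [-0.12996917,  0.52917948, -0.83849693,  0.18992153],
       [ 0.1769573 , -0.81971306, -0.54475372,  0.97270338],
       [ 0.        ,  0.        ,  0.        ,  1.        ]])}
{'fovy': 69.77563277318754, 'cx': 257.4275391444117, 'cy': 194.8884923801924, 'k1': 0.012875204314901138, 'hand_eye': array([[ 9.99999543e-01, -5.31966361e-04, -7.93906850e-04,
        -3.12159323e-04],
       [ 6.30419785e-04, -2.57142121e-01,  9.66373392e-01,
        -8.13544849e-02],
       [-7.18225028e-04, -9.66373451e-01, -2.57141668e-01,
         6.45169734e-02],
       [ 0.00000000e+00,  0.00000000e+00,  0.00000000e+00,
         1.00000000e+00]])}
```

View pics/top0.png

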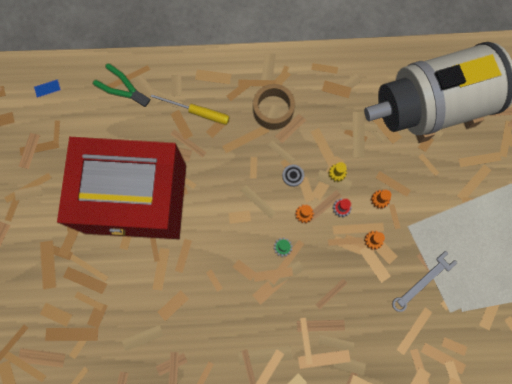

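View pics/side0.png

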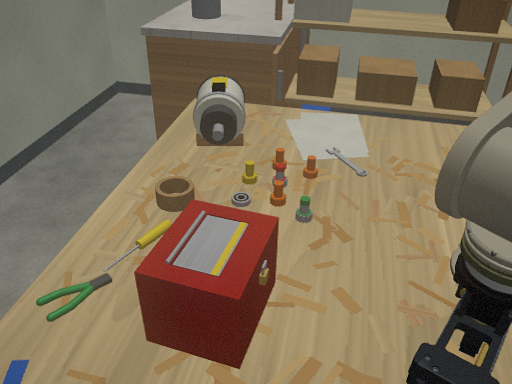

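The top view shows the red pinion at (342,207), with yellow (338,172) and orange (305,214), (381,199), (375,240) ones around it. Green is at (283,247). The box mouth is centred near (118,180), with the hinge on the upper side. Next I turn these pixels into positions.

```bash
cat > h.py <<'E'
import numpy as np, cv2
from scipy.spatial.transform import Rotation as Ro
from bench import ctrl, viewer
def cam(name, s=None):
    m=viewer.camera_model(name); f=192/np.tan(np.radians(m["fovy"]/2))
    if name=="wrist":
        T=np.eye(4);T[:3,:3]=Ro.from_rotvec(s["orientation"]).as_matrix();T[:3,3]=s["position"];W=T@m["hand_eye"]
    else: W=np.linalg.inv(m["camera_from_world"])
    K=np.array([[f,0,m["cx"]],[0,f,m["cy"]],[0,0,1]])
    return K,np.array([m["k1"],0,0,0]),W
def onplane(c,px,z):
    K,d,W=c; u=cv2.undistortPoints(np.array(px,float).reshape(-1,1,2),K,d)[:,0]
    r=np.c_[u,np.ones(len(u))]@W[:3,:3].T; o=W[:3,3]
    return o+r*((z-o[2])/r[:,2])[:,None]
def blobs(im,lo,hi,amin=15):
    hsv=cv2.cvtColor(im,cv2.COLOR_RGB2HSV); m=cv2.inRange(hsv,lo,hi)
    if lo[0]==0 and hi[0]<6: m|=cv2.inRange(hsv,(174,lo[1],lo[2]),(180,255,255))
    n,_,st,ce=cv2.connectedComponentsWithStats(m)
    return [(st[i],ce[i]) for i in range(1,n) if st[i][4]>=amin]
E
python3 - <<'E'
from h import *
np.set_printoptions(precision=4,suppress=True)
s=ctrl.read_state(); print(Ro.from_rotvec(s["orientation"]).as_matrix())
for n in("top","side"):
    im=cv2.imread(f"pics/{n}0.png")[...,::-1].copy(); c=cam(n)
    for nm,lo,hi in(("red",(0,130,80),(4,255,255)),("green",(50,100,50),(85,255,255)),("orange",(5,200,150),(16,255,255)),("yellow",(22,180,120),(32,255,255))):
        for st,ce in blobs(im,lo,hi): print(n,nm,st,ce,onplane(c,ce,.055 if st[4]<1000 else .17)[0])
print(onplane(cam("top"),[(82,158),(156,160),(154,204),(79,199),(69,138),(176,143),(169,234),(60,222)],.17))
im=cv2.imread("pics/top0.png")
a=cv2.resize(im[125:245,50:195],None,fx=5,fy=5,interpolation=cv2.INTER_CUBIC); cv2.imwrite("pics/box.png",a)
E
```

```text
[[ 0.4339 -0.0007 -0.901 ]
 [ 0.901  -0.0009  0.4339]
 [-0.0011 -1.      0.0003]]
top red [  58  137  118   93 6058] [117.3873 185.1793] [0.5725 0.2285 0.17  ]
top red [336 199  15  15 152] [343.1776 205.7237] [ 0.5327 -0.2465  0.055 ]
top green [ 93  64  43  34 429] [116.4452  83.4988] [0.8484 0.2649 0.055 ]
top green [276 240  14  14 159] [282.7296 246.522 ] [ 0.4468 -0.1064  0.055 ]
top orange [373 191  18  16 160] [382.0875 197.6125] [ 0.5476 -0.3347  0.055 ]
top orange [296 206  17  16 165] [304.4424 212.8485] [ 0.5201 -0.159   0.055 ]
top orange [366 232  18  16 170] [374.8647 239.1353] [ 0.455  -0.3098  0.055 ]
top yellow [460  55  41  32 761] [479.2576  69.5821] [ 0.8441 -0.5882  0.055 ]
top yellow [189 104  40  20 356] [208.8315 113.7921] [0.7641 0.0493 0.055 ]
top yellow [329 163  17  18 199] [338.005  171.0653] [ 0.6133 -0.2411  0.055 ]
top yellow [ 79 194  73   8 301] [114.5249 197.3322] [0.5735 0.2657 0.055 ]
side red [276 164   9   5  30] [280.1333 165.5667] [ 0.5373 -0.2541  0.055 ]
side red [ 135  200  143  163 8619] [209.4411 275.6493] [0.5597 0.3126 0.17  ]
side red
[... 550 characters left out ...]
19.2414  79.7931] [ 0.888  -0.8663  0.055 ]
side yellow [246 161   7   5  23] [249.1739 162.5217] [ 0.6234 -0.2499  0.055 ]
side yellow [243 173  13   6  34] [248.5882 176.1471] [ 0.6087 -0.1794  0.055 ]
side yellow [147 220  24  19 119] [158.8067 228.521 ] [0.752  0.0842 0.055 ]
side yellow [211 222  35  53 232] [228.0345 248.4181] [0.5853 0.1129 0.055 ]
side yellow [136 234  10   8  17] [140.6471 238.1765] [0.777  0.1249 0.055 ]
side yellow [141 238   9   9  25] [144.76 241.64] [0.7637 0.1336 0.055 ]
[[0.6326 0.3011 0.17  ]
 [0.6223 0.1506 0.17  ]
 [0.5304 0.1547 0.17  ]
 [0.5471 0.3046 0.17  ]
 [0.6766 0.3287 0.17  ]
 [0.6571 0.1093 0.17  ]
 [0.4684 0.125  0.17  ]
 [0.5018 0.3403 0.17  ]]
```

View pics/box.png

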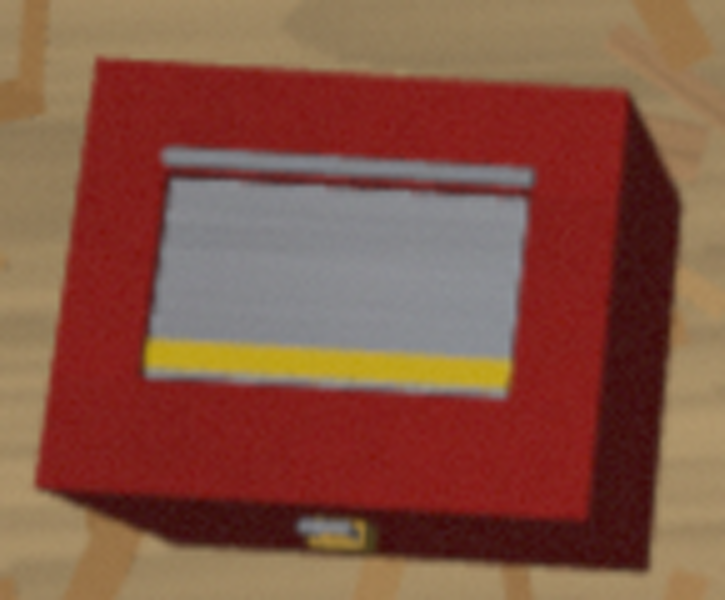

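```bash
cat >> h.py <<'E'
def go(p,yaw):
    "shift (mm) and turn (deg) in tool axes to TCP p, straight down, tool x at world yaw"
    s=ctrl.read_state(); R=Ro.from_rotvec(s["orientation"]).as_matrix(); y=np.radians(yaw)
    x=np.array([np.cos(y),np.sin(y),0]); d=np.array([0,0,-1.]); G=np.c_[x,d,np.cross(x,d)]
    print("shift",np.round(R.T@(np.array(p)-s["position"])*1000,1),"turn",np.round(np.degrees(Ro.from_matrix(R.T@G).as_rotvec()),1),"pos",s["position"].round(4),"F",s["wrist_force"].round(1),"open",s["opening"],"t",s["clock"])
E
python3 - <<'E'
from h import *
np.set_printoptions(precision=4,suppress=True)
q=lambda a:(np.array(a)+.5)/5-.5+[50,125]
m=onplane(cam("top"),q([(169,178),(528,196),(508,396),(146,377)]),.17); b=onplane(cam("top"),q([(97,58),(628,92),(588,520),(38,487)]),.17)
for k in(m,b): print(k,k.mean(0),[np.linalg.norm(k[i]-k[i-1]) for i in range(4)], [np.degrees(np.arctan2(*(k[i]-k[j])[[1,0]])) for i,j in((0,1),(3,2),(0,3),(1,2))])
go((.533,-.2465,.25),-40)
E
```

```text
[[0.6278 0.2981 0.17  ]
 [0.6143 0.1522 0.17  ]
 [0.5311 0.1603 0.17  ]
 [0.545  0.3049 0.17  ]] [0.5796 0.2289 0.17  ] [np.float64(0.08308824456261135), np.float64(0.14652392365199274), np.float64(0.08355862918425364), np.float64(0.14523795237128403)] [np.float64(84.68814385774279), np.float64(84.5007861100639), np.float64(-4.666044111767701), np.float64(-5.552011168900733)]
[[0.6805 0.3288 0.17  ]
 [0.6571 0.111  0.17  ]
 [0.4794 0.1285 0.17  ]
 [0.5021 0.3458 0.17  ]] [0.5798 0.2285 0.17  ] [np.float64(0.17918741850884284), np.float64(0.21911174979143905), np.float64(0.1785933799969947), np.float64(0.2185110687339494)] [np.float64(83.88424946542638), np.float64(84.03840756087978), np.float64(-5.43448416568951), np.float64(-5.625190636503731)]
shift [-515.7   52.6 -587.2] turn [  0.  104.3  -0.1] pos [0.2277 0.4729 0.3022] F [-0.2 -1.  -0.4] open 0.08838303895222449 t 0.1
```

Request:
{"name": "play_rows", "arguments": {
  "series": [-515,52,-587,0,104,0,60,-515,52,-587,0,104,0,60,-515,52,-587,0,104,0,60,-515,52,-587,0,104,0,60,-515,52,-587,0,104,0,60,-515,52,-587,0,104,0,60,-515,52,-587,0,104,0,60,-515,52,-587,0,104,0,60]
}}

```text
clock: 0.77
position: [0.358, 0.165, 0.2804]
orientation: [-1.569, -0.091, 0.091]
wrist_force: [0.9, 1.0, 0.7]
opening: 0.0602
```

```bash
python3 -c "
from h import *
go((.533,-.2465,.25),-40)"
```

```text
shift [ 126.2   30.5 -429. ] turn [-0.  46.6  0. ] pos [0.358  0.165  0.2804] F [0.9 1.  0.7] open 0.060181755794519086 t 0.7667
```

Request:
{"name": "play_rows", "arguments": {
  "series": [126,30,-429,0,46,0,60,126,30,-429,0,46,0,60,126,30,-429,0,46,0,60,126,30,-429,0,46,0,60,126,30,-429,0,46,0,60,126,30,-429,0,46,0,60,126,30,-429,0,46,0,60,126,30,-429,0,46,0,60]
}}

```text
clock: 1.43
position: [0.49, -0.1406, 0.2578]
orientation: [-1.503, 0.536, -0.535]
wrist_force: [1.2, 0.5, -0.0]
opening: 0.0604
```

```bash
python3 -c "
from h import *
go((.533,-.2465,.25),-40)"
```

```text
shift [100.3   7.8 -54.9] turn [ 0.   0.8 -0. ] pos [ 0.49   -0.1406  0.2578] F [ 1.2  0.5 -0. ] open 0.060357806100164155 t 1.4333
```

Request:
{"name": "play_rows", "arguments": {
  "series": [100,8,-55,0,0,0,60,100,8,-55,0,0,0,60,100,8,-55,0,0,0,60,100,8,-55,0,0,0,60,100,8,-55,0,0,0,60,100,8,-55,0,0,0,60]
}}

```text
clock: 1.93
position: [0.5326, -0.2435, 0.2499]
orientation: [-1.504, 0.533, -0.532]
wrist_force: [0.0, 0.6, -0.3]
opening: 0.0597
```

Run:
```python
from h import *
go((.533,-.2465,.25),-40)
s=ctrl.read_state(); im=viewer.snapshot("wrist"); cv2.imwrite("pics/w1.png",im[...,::-1]); c=cam("wrist",s)
for st,ce in blobs(im,(0,130,80),(4,255,255)): print(st,ce,onplane(c,ce,.06)[0])
```

```text
shift [ 2.2 -0.1 -2.1] turn [-0.   1.  -0.1] pos [ 0.5326 -0.2435  0.2499] F [ 0.   0.6 -0.3] open 0.05967974507489764 t 1.9333
[251 169  29  34 661] [265.25113464 186.14826021] [ 0.54124546 -0.24711298  0.06      ]
```

View pics/w1.png

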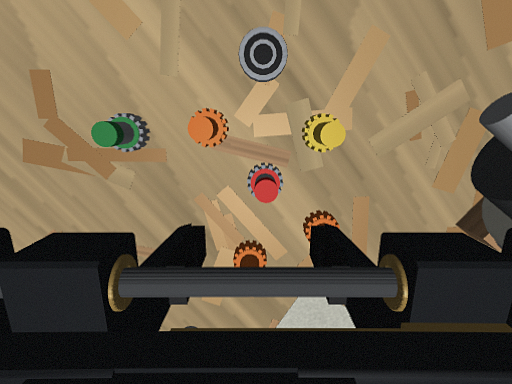

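The wrist view shows the red shaft top at about (266,190) with its ring behind it. Yellow is at (325,132) and the oranges at (208,127), (250,255) and (320,225), all clear of the fingers. Next I isolate the bright top disc.

Run:
```python
from h import *
s=ctrl.read_state()
for n,f,(x0,y0) in(("wrist","w1",(245,165)),("top","top0",(332,195))):
    im=cv2.imread(f"pics/{f}.png")[...,::-1].copy(); c=cam(n,s)
    w=40 if n=="wrist" else 22
    R=im[y0:y0+w,x0:x0+w]; r=R[...,0].astype(int)-R[...,1]; V=R[...,0]
    m=((r>70)&(V>0.8*np.percentile(V[r>70],90))).astype(np.uint8)
    k,_,st,ce=cv2.connectedComponentsWithStats(m); i=1+st[1:,4].argmax(); p=ce[i]+[x0,y0]
    print(n,st[i],p,onplane(c,p,.06)[0])
    if n=="wrist": [print(a,[onplane(c,a,.06)[0].round(4)]) for a in ((265.5,189.5),)]
```

```text
wrist [  6   4  29  34 634] [265.25709779 186.49369085] [ 0.54108038 -0.24716537  0.06      ]
(265.5, 189.5) [array([ 0.5393, -0.2498,  0.06  ])]
top [  3   4  16  15 142] [343.57042254 205.42253521] [ 0.53239403 -0.24644663  0.06      ]
```

```bash
python3 -c "
from h import *
go((.5375,-.2485,.145),-39)"
```

```text
shift [  7.2 105.3  -1.1] turn [-0.  0. -0.] pos [ 0.5326 -0.2431  0.2503] F [-0.1 -1.4 -0.4] open 0.05973959784278853 t 1.9833
```

Request:
{"name": "play_rows", "arguments": {
  "series": [7,52,-1,0,0,0,60,7,105,-1,0,0,0,60,7,105,-1,0,0,0,60,7,105,-1,0,0,0,60,7,105,-1,0,0,0,60,7,105,-1,0,0,0,60]
}}

```text
clock: 2.48
position: [0.5384, -0.2492, 0.1476]
orientation: [-1.505, 0.53, -0.535]
wrist_force: [0.5, 0.4, 0.6]
opening: 0.0602
```

Run:
```python
from h import *
go((.5375,-.2485,.092),-39)
s=ctrl.read_state(); im=viewer.snapshot("wrist"); c=cam("wrist",s)
cv2.imwrite("pics/w2.png",im[...,::-1])
for st,ce in blobs(im,(0,130,80),(4,255,255)): print(st,ce,onplane(c,ce,.06)[0])
```

```text
shift [-1.3 55.6 -0. ] turn [-0.   0.   0.2] pos [ 0.5384 -0.2492  0.1476] F [0.5 0.4 0.6] open 0.06023137741264339 t 2.4833
[ 236  189   43   56 1482] [257.14439946 218.96761134] [ 0.54225806 -0.2465381   0.06      ]
```

View pics/w2.png

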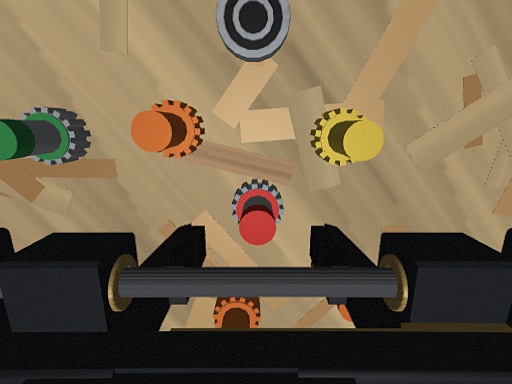

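The wrist view shows the red top disc centred at (257.5,227), midway between the fingers (205 and 310). That gives (0.539,-0.250), in agreement with the earlier look. I'll descend and grip.

Request:
{"name": "play_rows", "arguments": {
  "series": [1,20,0,0,0,0,60,1,40,0,0,0,0,60,1,58,0,0,0,0,60,1,58,0,0,0,0,60,1,58,0,0,0,0,60,1,58,0,0,0,0,20,1,58,0,0,0,0,20,1,58,0,0,0,0,20]
}}

```text
clock: 3.2
position: [0.5389, -0.2502, 0.0887]
orientation: [-1.505, 0.531, -0.535]
wrist_force: [-0.3, -0.4, 0.4]
opening: 0.0419
```

Request:
{"name": "play_rows", "arguments": {
  "series": [0,0,0,0,0,0,20,0,0,0,0,0,0,20,0,0,0,0,0,0,20,0,0,0,0,0,0,20]
}}

```text
clock: 3.53
position: [0.5385, -0.25, 0.0876]
orientation: [-1.504, 0.533, -0.533]
wrist_force: [-1.4, 0.7, 2.5]
opening: 0.0232
```

Request:
{"name": "play_rows", "arguments": {
  "series": [0,-15,0,0,0,0,20,0,-40,0,0,0,0,20,0,-75,0,0,0,0,20,0,-110,0,0,0,0,20,0,-145,0,0,0,0,20,0,-180,0,0,0,0,20,0,-210,0,0,0,0,20,0,-232,0,0,0,0,20]
}}

```text
clock: 4.2
position: [0.5384, -0.2499, 0.3219]
orientation: [-1.505, 0.531, -0.535]
wrist_force: [0.5, -0.0, -3.0]
opening: 0.0231
```

Run:
```python
from h import *
go((.58,.2287,.32),-95.3)
s=ctrl.read_state(); im=viewer.snapshot("wrist"); cv2.imwrite("pics/w3.png",im[...,::-1])
```

```text
shift [-268.9    1.4  398.1] turn [-0.1 56.3  0.1] pos [ 0.5384 -0.2499  0.3219] F [ 0.5 -0.  -3. ] open 0.023146203850343335 t 4.2
```

View pics/w3.png

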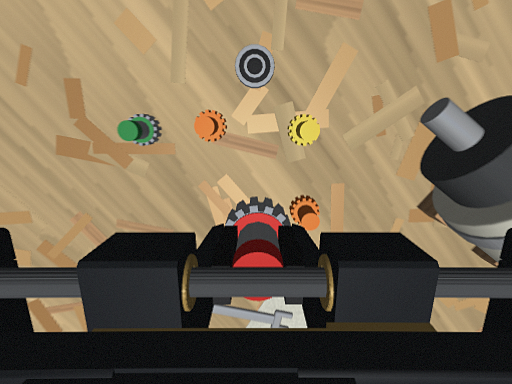

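The pinion is held upright in the jaws: the gear shows at (257,215) and the wrist force is 3 N. The neighbours still stand. I'll carry it to the box.

Request:
{"name": "play_rows", "arguments": {
  "series": [-20,1,30,0,4,0,20,-44,1,65,0,9,0,20,-68,1,100,0,14,0,20,-91,1,135,0,19,0,20,-115,1,170,0,24,0,20,-138,1,205,0,29,0,20,-162,1,240,0,34,0,20,-186,1,275,0,39,0,20]
}}

```text
clock: 4.92
position: [0.5662, 0.0786, 0.3167]
orientation: [-1.3, 1.059, -1.056]
wrist_force: [1.0, 0.2, -2.5]
opening: 0.0232
```

```bash
python3 -c "
from h import *
go((.58,.2287,.32),-95.3)"
```

```text
shift [-144.1   -3.3   44. ] turn [ 0.1 17.  -0. ] pos [0.5662 0.0786 0.3167] F [ 1.   0.2 -2.5] open 0.0231567366442475 t 4.9167
```

Request:
{"name": "play_rows", "arguments": {
  "series": [-35,-3,11,0,5,0,20,-70,-3,22,0,10,0,20,-105,-3,33,0,14,0,20,-130,-3,40,0,17,0,20,-144,-3,44,0,17,0,20,-144,-3,44,0,17,0,20,-144,-3,44,0,17,0,20,-144,-3,44,0,17,0,20]
}}

```text
clock: 5.58
position: [0.5799, 0.2252, 0.3207]
orientation: [-1.168, 1.274, -1.274]
wrist_force: [0.2, 0.4, -2.7]
opening: 0.023
```

Run:
```python
from h import *
go((.58,.2287,.32),-95.3)
im=viewer.snapshot("side"); cv2.imwrite("pics/s1.png",im[...,::-1])
```

```text
shift [-3.5  0.7 -0.2] turn [0.  0.3 0. ] pos [0.5799 0.2252 0.3207] F [ 0.2  0.4 -2.7] open 0.023018109565691364 t 5.5833
```

View pics/s1.png

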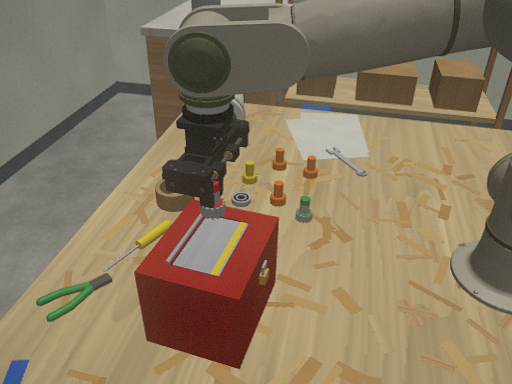

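The side view shows the pinion held above the box at (212,208), with the flap shut, ready to lower.

Request:
{"name": "play_rows", "arguments": {
  "series": [-3,20,0,0,0,0,20,-3,40,0,0,0,0,20,-3,55,0,0,0,0,20,-3,65,0,0,0,0,20,-3,73,0,0,0,0,20,-3,80,0,0,0,0,20,-3,87,0,0,0,0,20,-3,94,0,0,0,0,20]
}}

```text
clock: 6.3
position: [0.5809, 0.2289, 0.2297]
orientation: [-1.162, 1.271, -1.275]
wrist_force: [-4.3, -0.1, 6.9]
opening: 0.0235
```

```bash
python3 -c "
from h import *
go((.58,.2287,.1815),-95.3)"
```

```text
shift [ 0.4 48.2 -1.1] turn [-0.3  0.3 -0.1] pos [0.5809 0.2289 0.2297] F [-4.3 -0.1  6.9] open 0.02347235752572856 t 6.3
```

Request:
{"name": "play_rows", "arguments": {
  "series": [0,8,0,0,0,0,20,0,16,0,0,0,0,20,0,24,0,0,0,0,20,0,31,0,0,0,0,20,0,38,0,0,0,0,20,0,44,0,0,0,0,20,0,44,0,0,0,0,20,0,44,0,0,0,0,20]
}}

```text
clock: 6.97
position: [0.5795, 0.2295, 0.1821]
orientation: [-1.169, 1.275, -1.272]
wrist_force: [-4.4, 0.3, -3.2]
opening: 0.0227
```

Run:
```python
from h import *
go((.58,.2287,.1815),-95.3)
a=viewer.snapshot("side"); b=viewer.snapshot("wrist")
cv2.imwrite("pics/s2.png",np.hstack([cv2.resize(a[150:360,110:320],(384,384)),cv2.resize(b,(410,384))])[...,::-1])
```

```text
shift [0.7 0.6 0.6] turn [0.2 0.3 0. ] pos [0.5795 0.2295 0.1821] F [-4.4  0.3 -3.2] open 0.022690371048279742 t 6.9667
```

View pics/s2.png

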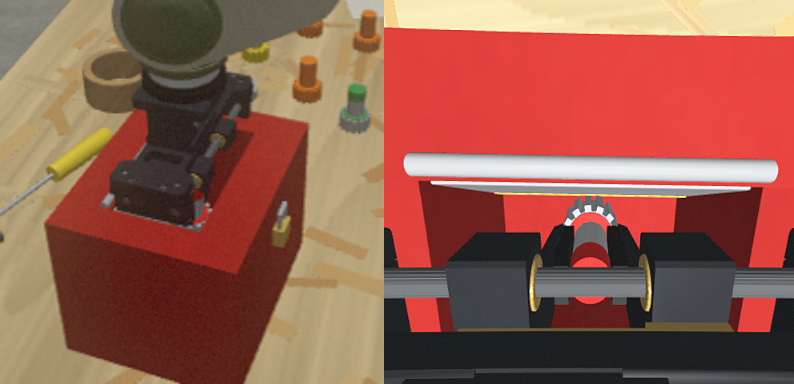

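The pinion is inside the mouth with the flap swung nearly fully open behind it, and the body is clear of the box top. Releasing now.

Request:
{"name": "play_rows", "arguments": {
  "series": [0,0,0,0,0,0,60,0,0,0,0,0,0,60,0,0,0,0,0,0,60,0,0,0,0,0,0,60,0,0,0,0,0,0,60,0,0,0,0,0,0,60,0,0,0,0,0,0,60,0,0,0,0,0,0,60]
}}

```text
clock: 7.73
position: [0.5801, 0.2297, 0.1835]
orientation: [-1.166, 1.273, -1.273]
wrist_force: [-2.7, 3.0, 3.5]
opening: 0.06
```

Run:
```python
from h import *
go((.58,.2287,.1815),-95.3)
b=viewer.snapshot("wrist"); cv2.imwrite("pics/w4.png",b[...,::-1])
```

```text
shift [ 1.  2. -0.] turn [-0.   0.3 -0. ] pos [0.5801 0.2297 0.1835] F [-2.7  3.   3.5] open 0.06003523870703992 t 7.7333
```

View pics/w4.png

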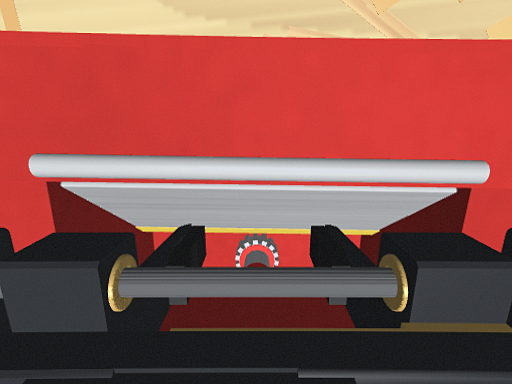

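The pinion has dropped to the box floor (gear at (257,250)), and the flap now rests on the fingers. I'll withdraw straight up.

Request:
{"name": "play_rows", "arguments": {
  "series": [0,-10,0,0,0,0,60,0,-22,0,0,0,0,60,0,-36,0,0,0,0,60,0,-50,0,0,0,0,60,0,-65,0,0,0,0,60,0,-90,0,0,0,0,60,0,-120,0,0,0,0,60,0,-150,0,0,0,0,60]
}}

```text
clock: 8.45
position: [0.5802, 0.229, 0.3358]
orientation: [-1.165, 1.272, -1.275]
wrist_force: [0.5, -0.4, -0.6]
opening: 0.0601
```

Request:
{"name": "play_rows", "arguments": {
  "series": [0,-10,-20,0,0,0,60,0,-10,-50,0,0,0,60,0,-10,-85,0,0,0,60,0,-10,-120,0,0,0,60,0,-10,-150,0,0,0,60,0,-10,-160,0,0,0,60,0,-10,-160,0,0,0,60,0,-10,-160,0,0,0,60]
}}

```text
clock: 9.12
position: [0.4216, 0.2434, 0.3443]
orientation: [-1.164, 1.271, -1.274]
wrist_force: [0.9, 0.5, 0.5]
opening: 0.0599
```

Run:
```python
from h import *
go((.58,.2287,.1815),-95.3)
a=viewer.snapshot("side"); b=viewer.snapshot("wrist")
cv2.imwrite("pics/f.png",np.hstack([cv2.resize(a,(400,300)),cv2.resize(b,(400,300))])[...,::-1])
```

```text
shift [  0.8 163.2 158.7] turn [-0.2  0.3 -0. ] pos [0.4216 0.2434 0.3443] F [0.9 0.5 0.5] open 0.05991401376983828 t 9.1167
```

View pics/f.png

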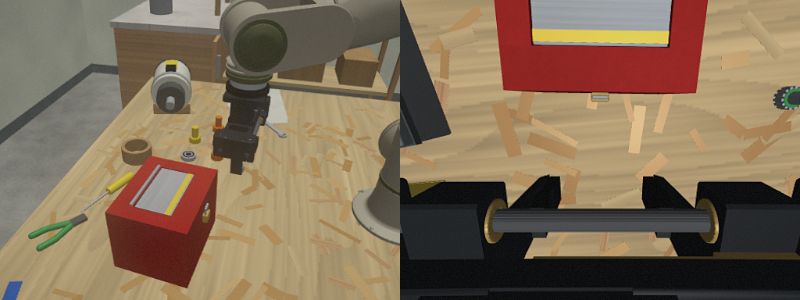

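The flap is shut and level, with nothing on it, and the gripper is empty. The green pinion is still standing (wrist view, right edge). Handing in.

```bash
python3 -c "
from bench import ctrl
print(ctrl.hand_in())"
```

```text
the job is handed in; nothing more can be done
None
```

The red pinion is in the reject box and the flap has closed behind it; I handed the job in at about 9 s of the 48 s allowed. I gripped it by the shaft, lowered it upright through the flap until its foot was about 76 mm below the top, let it go, and drew the gripper straight up and clear.

- **Pinion in the box:** after release, the wrist camera showed its gear on the box floor.
- **Flap:** the last pictures show it shut and level, with nothing on it and the gripper empty and away from it.
- **Good pinion:** I did no work near it after the pick. In the last wrist picture it stands at the picture's edge; I did not measure its position again.
- **Look-alikes:** the orange and yellow ones were still standing when I lifted the red pinion. The arm hides some of them in the last side picture.
- **Forces:** the highest wrist reading at the end of any move was about 8 N. I did not record forces during the moves.
- **Disagreement:** the top and wrist cameras differed by about 7 mm on the red pinion's position. I used the closer wrist view, and the grasp was good.

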